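Release the ratchet clamp, stack the lidded boxes in it and clamp them

ROBOT

A 6-joint arm with a two-finger parallel gripper is mounted at the origin on a cart in front of the work surface, level with it; the furniture and walls round the work are solid. World frame = base frame: x ahead of the robot, y to its left, z up, the work surface at z = 0. Lengths are in mm, angles in rad, forces in N, time in s.
With the tool pointing down it reaches from about 300 to 875 mm from the base axis. Payload 6.4 kg.
Tool frame: the origin (TCP) lies on the centre line of the jaws, within the pads' length; the fingertips stand 14 mm ahead of it and the grasp point (between the pads) lies 5 mm behind it; z points along the fingers, y is the line along which they close (so a half turn about z gives the same grasp; the last joint's range is limited). The gripper opens to 88 mm and grips with 3 to 60 N. Pads are 18 mm wide; open, the fingers measure 123 mm over their backs; the gripper's body (75 mm by 187 mm) begins 45 mm behind the grasp point.
Start: joints at [-0.206, 0.181, 1.607, -0, 1.354, -0.206], TCP at [575.014, 0.015, 252.714] pointing down, gripper open.
Joint ranges: [-2.99, 2.99], [-0.89, 2.07], [0.3, 2.58], [-1.14, 4.28], [0, 2.63], [-3.12, 3.12]. Speed limits (rad/s): [2.57, 2.57, 3.01, 3.14, 3.14, 3.14].

INTERFACE

Orientations are given as a unit quaternion [w, x, y, z].
In Python, from workcell import bot gives the robot as it stands.
- The arm moves only by the tool jog_arm, never from a script. Its argument "targets" is a list of rows, each a list of 7 numbers: the shift along the world's x, y, z in cm, then the turn, a rotation vector about the world's x, y, z in degrees, then the closure, from -1 (fully open) to 1 (shut), so that 0 is half open. A call has exactly 8 rows; each row shifts and turns the commanded pose from where the row before left it; what a row does not reach is not made up. A row lasts 1/8 s, in which the tool goes at most 62.5 mm and 10.7 degrees, less where a joint would pass 70% of its speed; a pose out of reach is approached as far as the arm can. A call is refused whole if a number of a shift passes 6.25 or a number of a turn 10.7, either way. A call with a gripper value outside its range is refused whole. The fingers move at their own pace and stop on an object; "newtons" is the grip in N (left out, the last holds). Time passes only in rows, so rows that do not move let the fingers close, or fill a call up. It gives the time, the measured TCP pose, the force, the opening and the grip force at its end, in the units of the state.
- bot.observe(): the state, without advancing time (a new reading comes with each control period).
- bot.capture(name): name is "side" or "top"; returns the picture (384x512x3 uint8, blue, green, red); there is no depth.
- bot.camera_params(name): a dict with "camera_matrix" (3x3 intrinsics, pixels), "dist" ([k1, k2, p1, p2, k3] as OpenCV has them; the pictures are not rectified), "xyz" and "attitude" of the camera in the world. Camera axes: x right, y up, looking along -z (the intrinsics and any distortion apply to the point x, -y, -z); pixel columns grow to the right and rows downward; lengths in mm; the calibration is good to about 2 mm. A picture is of the moment at which its call begins. camera_params takes no time and is no camera call.
- bot.sign_off(): hands the job in; it is judged then, once.
Trained networks look in the newest picture that a camera, given by its name, has taken for a name from the list of things; names that differ only in an ending like _2 or _b are one class to them, and where a whole thing is asked for, a point or a joint stands for the part that bears it (a point fixed in the world has none). Each returns a list of dicts, best first, with "confidence" (0 to 1); they miss things now and then, are a little off and sometimes report something else, mostly with a low value. They report only what shows in the picture. A call takes as long as a camera call. They do not tell look-alikes from the thing itself.
- bot.recognise(name, camera): "point" ([row, column] as shares, 0 to 1, of the picture: columns of its width, rows of its height, amid what is visible of it).
- bot.regions_of(name, camera): "region" (384x512 bool, what is visible of it) and "point" ([row, column] as shares, 0 to 1, of the picture: columns of its width, rows of its height, amid what is visible of it).
- bot.place_of(name, camera): "point" ([row, column] as shares, 0 to 1, of the picture: columns of its width, rows of its height: a listed point, or the origin of a listed thing).
The state is a dict: "clock": time; "joint_pos": joint angles; "joint_velocities": joint speeds; "tau": joint torques, N m; "position": TCP position; "eef_rot": TCP orientation; "ft_force": force on the tool from outside, world axes, zero at the start; "wrist_torque": the same for the moment, N m; "width": finger opening in mm; "gripper_force": force on a finger pad.
Only numpy, scipy, OpenCV 4.12 (cv2) and the standard library are available. Lean on these libraries where they do the work, as an engineer would, in place of code of your own. Each camera call takes 0.05 s, during which the arm holds its last target. There are 200 camera calls.

TASK

Pack the lidded food boxes for the delivery round: first take the flat blue tin that lies behind the grip of the clamp stand well out of the way of the bar and lay it flat on free counter, then flip the orange pawl up and right back, then pull the toothed bar out by its black grip until the jaw is fully open, and stack all the boxes that are here in the bay, in any order, with the feet of each down in the pockets of the stand or of the lid below. Then turn the pawl down onto the bar again and push the bar in until the jaw stops against the stack, so that the ratchet holds it. Leave the red cheese, the round tin and the roll of tape where they are.

Things in the scene. Friction and masses are not known exactly. Their poses are not given: they have to be found in the camera images.
- stand: Clamp stand, fixed: base plate 84 x 270 x 8 mm; along its own y axis (roughly to the robot's left): blue fence (inner face y +178 mm, 74 mm wide, top 68 mm high), bay (centre y +130), jaw on the toothed bar, two blue cheeks with the pawl's hinge (x to +-18, y -47 to -21, top 66 mm), and at the -y end the bar's grip. Origin on the counter.
- bay (a point): Centre of the bay at the level of its pocket floors, 8 mm above the counter. The bay floor has the same 60 x 90 mm pocket pattern as a lid (long side along the stand's y, rim 6 mm above this point): a seated first box has its origin here, the next ones 40, 80, 120 mm higher. No walls at the x sides.
- bar (a joint): Toothed bar with jaw, slides along the stand's y: 0 = furthest in, 0.067 m = fully withdrawn (to -y), jaw open; friction 1.5 N. Starts at 0 to 0.02, too tight for a box. Against a seated box it stops at 0.034 to 0.039. With the pawl down it goes in freely but can be drawn out only to the next tooth: they catch at about 0.010, 0.020, 0.030, 0.040.
- bar_grip (a point): Middle of the bar's black upright round grip, 22 mm in diameter, to be taken from above: 80 mm over the counter, 15 mm below the grip's top; its foot is at 37 mm. Moves with the bar.
- jaw_face (a point): Centre of the jaw's rubber face, which looks to the fence, 41 mm above the counter; the jaw is 56 mm wide, 13 mm thick, from 18 to 64 mm above the counter. With the bar at 0 the face is 8 mm to the -y side of the bay centre.
- pawl (a joint): Orange pawl: 0 to 0.06 rad = down in the teeth, pointing to the fence (0.16 on a tooth's top); grows as its tab is lifted, to 2.15 at its stop. Balanced at about 1.7 rad (upright): released beyond that it falls back and stays up, released before that it falls down onto the bar. Only gravity holds it.
- pawl_tab (a point): Centre of the pawl's tab, an orange round cross bar 16 mm in diameter, 26 mm long along the stand's x, to be pinched at its two ends (closing along the stand's x). It circles the hinge at 46 mm in the stand's y-z plane: at 0 rad level with it on the +y side, at 1.57 straight above it, at the stop beyond it to -y.
- pawl_hinge (a point): Hinge axis of the pawl (along the stand's x), 56 mm above the counter, fixed.
- box_0: Lidded food box, white with red lid, 60 (its x) x 90 (its y) x 46 mm high, origin under its centre at the bottom of the feet. May be absent. Flat sides, gripped across the 60 mm. Four feet, 14 mm wide tapering to 10, 7 mm tall, at x +-17.5, y +-32.5 mm; four matching lid pockets 18 mm square, 6 mm deep: a seated box is 40 mm above the one below (46 if on the rim).
- box_1: Lidded food box, white with green lid, 60 (its x) x 90 (its y) x 46 mm high, origin under its centre at the bottom of the feet. May be absent. Flat sides, gripped across the 60 mm. Four feet, 14 mm wide tapering to 10, 7 mm tall, at x +-17.5, y +-32.5 mm; four matching lid pockets 18 mm square, 6 mm deep: a seated box is 40 mm above the one below (46 if on the rim).
- box_2: Lidded food box, white with yellow lid, 60 (its x) x 90 (its y) x 46 mm high, origin under its centre at the bottom of the feet. May be absent. Flat sides, gripped across the 60 mm. Four feet, 14 mm wide tapering to 10, 7 mm tall, at x +-17.5, y +-32.5 mm; four matching lid pockets 18 mm square, 6 mm deep: a seated box is 40 mm above the one below (46 if on the rim).
- box_3: Lidded food box, white with blue lid, 60 (its x) x 90 (its y) x 46 mm high, origin under its centre at the bottom of the feet. May be absent. Flat sides, gripped across the 60 mm. Four feet, 14 mm wide tapering to 10, 7 mm tall, at x +-17.5, y +-32.5 mm; four matching lid pockets 18 mm square, 6 mm deep: a seated box is 40 mm above the one below (46 if on the rim).
- flat_tin: Flat oblong tin with blue lid, 63 (its x) x 105 (its y) x 26 mm high, about 0.2 kg, origin under its centre; to be gripped across the 63 mm. It lies on the counter in line with the bar, behind its grip (about y -215 mm in the stand's frame). It is out of the way when over 90 mm to either side of the bar's line (stand's x) or beyond y -280 mm.
- red_cheese: Round red cheese, 102 mm across, 35 mm high, origin under its centre; not to be disturbed.
- round_tin: Round tin, 86 mm across, 40 mm high, origin under its centre; not to be disturbed.
- tape: Roll of brown tape lying flat, 93 mm across, 48 mm high, origin under its centre; not to be disturbed.
Things that resemble listed ones, but are neither listed nor needed, are in the scene too. Leave any turquoise look-alike of the box_3 alone. What is shaped like the box_0 but turquoise is not meant.

How it is judged:
By the outcome, as a careful person would: the job done as asked, in the order asked, and still so for the second after the job is handed in, with the robot touching nothing.
Of box_0, box_1, box_2, box_3 only 3 to 4 are there at a start; the rules pass over those that are not, and their reading is None.
At some moment in a run one of flat_tin may be knocked a few centimetres aside while the robot is not near it.
It also fails if it takes over 210 s, if anything falls off the work surface, if the arm or the gripper's body presses on something with over 40 N, if the wrist force passes 120 N, or if a joint passes its speed limit or range.

## Working session

There is one attempt and no reset: what is moved stays moved. The work goes in short steps, Python scripts to look and compute and a tool call to move; the robot and the scene stay as the last step left them, time stands still between calls to the robot, and variables do not carry over. Pictures are saved under pics/ and viewed, at most 14 in all, crops included, and the job is handed in when it is done.

Besides the shell and the picture viewer there is one more tool, called after "Request:" by a JSON object that holds its "op" and its "data", one argument or row to a line. jog_arm: Moves the arm, as the interface text tells. Its arguments: {"type":"object","properties":{"targets":{"type":"array","items":{"type":"array","items":{"type":"number"}}},"newtons":{"type":"number"}},"required":["targets"]}

```bash
ls; mkdir -p pics; cat > h.py <<'E'
import numpy as np, cv2
from workcell import bot
from scipy.spatial.transform import Rotation as R
def cam(n):
    p=bot.camera_params(n); q=np.array(p["attitude"],float)
    Rm=R.from_quat([q[1],q[2],q[3],q[0]]).as_matrix() if q.shape==(4,) else q
    return np.array(p["camera_matrix"],float),np.array(p["dist"],float),np.array(p["xyz"],float),Rm
def ray(n,px):
    K,d,t,Rm=cam(n)
    u=cv2.undistortPoints(np.array([[px]],float),K,d)[0,0]
    v=Rm@np.array([u[0],-u[1],-1.]); return t,v
def at(n,px,z):
    t,v=ray(n,px); return t+v*(z-t[2])/v[2]
def pix(n,P):
    K,d,t,Rm=cam(n); c=(np.array(P,float).reshape(-1,3)-t)@Rm*[1,-1,-1]
    return cv2.projectPoints(c,np.zeros(3),np.zeros(3),K,d)[0][:,0]
def pp(pt): return [pt[1]*512,pt[0]*384]
E
python3 - <<'E'
from h import *
for n in ["top","side"]:
    im=bot.capture(n); cv2.imwrite(f"pics/{n}0.png",im); print(bot.camera_params(n))
names=dict(bar_grip=80,jaw_face=41,pawl_tab=56,pawl_hinge=56,bay=8,box_0=0,box_1=0,box_2=0,box_3=0,flat_tin=0,red_cheese=0,round_tin=0,tape=0,stand=0)
for k,z in names.items():
  for n in ["top","side"]:
    for r in bot.place_of(k,n)[:2]:
        p=pp(r["point"]); print(k,n,round(r["confidence"],2),np.round(p),np.round(at(n,p,z)[:2]))
print(bot.observe())
E
```

```text
pics
{'camera_matrix': array([[393.80199473,   0.        , 260.74295447],
       [  0.        , 393.80199473, 193.99577258],
       [  0.        ,   0.        ,   1.        ]]), 'dist': array([-0.09185593,  0.        ,  0.        ,  0.        ,  0.        ]), 'xyz': array([ 392.673679  ,   35.38054123, 1386.66130952]), 'attitude': array([ 0.71310309,  0.03707866, -0.0479272 , -0.6984355 ])}
{'camera_matrix': array([[385.80200432,   0.        , 251.80615276],
       [  0.        , 385.80200432, 196.72413853],
       [  0.        ,   0.        ,   1.        ]]), 'dist': array([-0.05301468,  0.        ,  0.        ,  0.        ,  0.        ]), 'xyz': array([  58.21003953, -852.33213164,  989.16518803]), 'attitude': array([ 0.88170025,  0.39091753, -0.11353103, -0.23853484])}
bar_grip top 0.64 [310. 182.] [ 595. -148.]
bar_grip side 0.66 [275. 224.] [ 584. -141.]
jaw_face top 0.39 [245. 179.] [608.  71.]
jaw_face side 0.89 [246. 194.] [597.  74.]
pawl_tab top 0.32 [246. 182.] [592.  68.]
pawl_tab side 0.43 [259. 208.] [590. -32.]
pawl_hinge top 0.95 [289. 185.] [585. -78.]
pawl_hinge sid
[... 1288 characters left out ...]
6322118e-01,  1.80798326e-01,  1.60700092e+00, -1.50303388e-05,
        1.35384301e+00, -2.06309424e-01]), 'joint_velocities': array([-1.44924218e-04, -1.24412430e-03,  2.63487231e-04, -1.82711803e-06,
        1.34196585e-03,  2.05412300e-03]), 'tau': array([ 1.45737962e-03, -4.33812261e+01, -3.42165506e+01,  7.05234613e-02,
        3.10795871e-02, -2.15956618e-06]), 'position': array([5.75000409e+02, 2.40722434e-04, 2.52714954e+02]), 'eef_rot': array([-1.67420578e-05,  7.07110125e-01,  7.07103437e-01, -1.97154577e-05]), 'ft_force': array([-0.08943818,  0.32606353,  0.70246364]), 'wrist_torque': array([-0.00477455,  0.02306651,  0.00049189]), 'gripper_force': 0.0, 'width': 88.11536846020036}
```

View pictures.

View pics/top0.png

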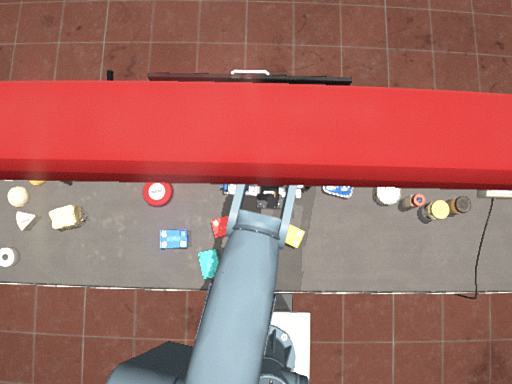

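View pics/side0.png

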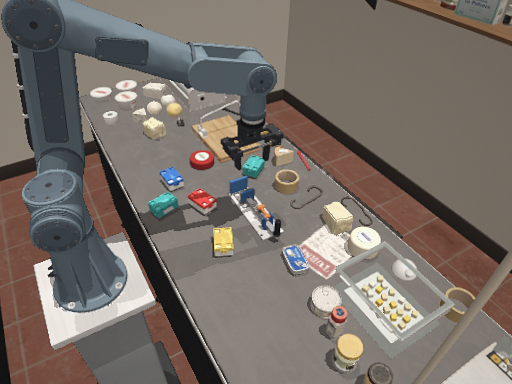

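```bash
python3 - <<'E'
from h import *
s=cv2.imread("pics/side0.png")
cv2.imwrite("pics/c1.png",cv2.resize(s[140:285,145:325],None,fx=4.1,fy=4.1,interpolation=cv2.INTER_CUBIC))
E
```

```text
(no output)
```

View pics/c1.png

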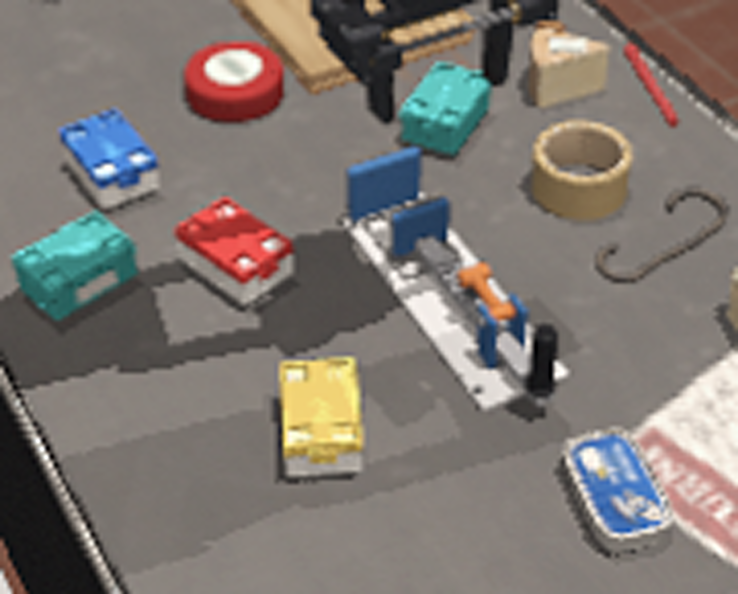

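```bash
cat >> h.py <<'E'
from scipy.optimize import minimize
def hull(n,x,y,a,dims,z0=0,S=4):
    w,l,h=dims; c=np.array([[i*w/2,j*l/2,k] for i in(-1,1) for j in(-1,1) for k in(z0,z0+h)])
    c[:,:2]=c[:,:2]@np.array([[np.cos(a),np.sin(a)],[-np.sin(a),np.cos(a)]])+[x,y]
    m=np.zeros((384*S,512*S),np.uint8)
    cv2.fillConvexPoly(m,cv2.convexHull(np.round((pix(n,c)+.5)*S).astype(np.int32)),1)
    return cv2.resize(m.astype(np.float32),(512,384),interpolation=cv2.INTER_AREA)
def fit(n,region,dims,z0=0,a0s=None):
    reg=region.astype(np.float32); r,c=np.argwhere(region).mean(0)
    x0=at(n,[c,r],z0+dims[2]/2)[:2]; best=None
    f=lambda v:1-np.minimum(hull(n,v[0],v[1],v[2]/30,dims,z0),reg).sum()/np.maximum(hull(n,v[0],v[1],v[2]/30,dims,z0),reg).sum()
    for a in (np.deg2rad([0,30,60,90,120,150]) if a0s is None else a0s):
        v=np.r_[x0,a*30]
        q=minimize(f,v,method="Nelder-Mead",options=dict(initial_simplex=v+np.array([[0,0,0],[8,0,0],[0,8,0],[0,0,8]]),maxfev=90))
        if best is None or q.fun<best.fun: best=q
    return [round(best.x[0]),round(best.x[1]),round(np.rad2deg(best.x[2]/30)),round(1-best.fun,2)]
E
cat > m1.py <<'E'
from h import *
im=bot.capture("side")
for k,d in (("box_0",(60,90,46)),("flat_tin",(63,105,26))):
    for r in bot.regions_of(k,"side"):
        g=r["region"]; 
        print(k,round(r["confidence"],2),np.round(pp(r["point"])),np.round(np.median(im[g],0)),fit("side",g,d))
f=lambda u,v:[145+u/4.1,140+v/4.1]
for nm,u,v,z in [("plateL",345,222,8),("plateB",485,408,8),("plateR",568,372,8),("griptop",545,328,95),("fenceL",347,168,68),("fenceR",420,150,68),("tab0",465,272,56),("tab1",490,265,56),("jawTL",393,212,64),("jawTR",447,198,64)]:
    print(nm,np.round(at("side",f(u,v),z)[:2]))
E
python3 m1.py
```

```text
box_0 0.92 [203. 204.] [ 80.  85. 165.] [444, 140, 15, np.float64(0.91)]
box_0 0.73 [163. 207.] [126. 132.  62.] [314, 197, 105, np.float64(0.86)]Traceback (most recent call last):
  File "m1.py", line 6, in <module>
    print(k,round(r["confidence"],2),np.round(pp(r["point"])),np.round(np.median(im[g],0)),fit("side",g,d))
                                                                                           ~~~^^^^^^^^^^^^
  File "h.py", line 31, in fit
    q=minimize(f,v,method="Nelder-Mead",options=dict(initial_simplex=v+np.array([[0,0,0],[8,0,0],[0,8,0],[0,0,8]]),maxfev=90))
    res = _minimize_neldermead(fun, x0, args, callback, bounds=bounds,
                               **options)
    fxcc = func(xcc)
    fx = function(np.copy(x), *(wrapper_args + args))
  File "h.py", line 28, in <lambda>
    f=lambda v:1-np.minimum(hull(n,v[0],v[1],v[2]/30,dims,z0),reg).sum()/np.maximum(hull(n,v[0],v[1],v[2]/30,dims,z0),reg).sum()
                            ~~~~^^^^^^^^^^^^^^^^^^^^^^^^^^^^^
  File "h.py", line 23, in hull
    cv2.fillConvexPoly(m,cv2.convexHull(np.round((pix(n,c)+.5)*S).astype(np.int32)),1)
                                                  ~~~^^^^^
  File "h.py", line 15, in pix
    K,d,t,Rm=cam(n); c=(np.array(P,float).reshape(-1,3)-t)@Rm*[1,-1,-1]
             ~~~^^^
  File "h.py", line 5, in cam
    p=bot.camera_params(n); q=np.array(p["attitude"],float)
ValueError: time passes only in moves, steps and waits
```

```bash
sed -i 's/^def cam(n)/import functools\n@functools.cache\ndef cam(n)/' h.py; python3 m1.py
```

```text
box_0 0.82 [223. 242.] [118. 210. 238.] [421, -74, -22, np.float64(0.91)]
box_0 0.82 [251. 167.] [157. 161.  84.] [721, 229, 125, np.float64(0.92)]
box_0 0.78 [162. 206.] [127. 133.  61.] [314, 194, 95, np.float64(0.84)]
box_0 0.56 [202. 200.] [ 81.  85. 165.] [445, 142, 15, np.float64(0.91)]
box_0 0.56 [172. 181.] [207. 138.  80.] [400, 327, -5, np.float64(0.76)]
flat_tin 0.87 [296. 264.] [182. 142. 127.] [591, -251, -12, np.float64(0.9)]
plateL [558. 136.]
plateB [ 549. -126.]
plateR [ 631. -127.]
griptop [ 591. -143.]
fenceL [564. 140.]
fenceR [635. 129.]
tab0 [592. -21.]
tab1 [616. -24.]
jawTL [573.  70.]
jawTR [624.  62.]
```

Request:
{"op": "jog_arm", "data": {
  "targets": [
    [-2.2,5,1.2,0,0,0,-1],
    [-2.2,5,1.2,0,0,0,-1],
    [-2.2,5,1.2,0,0,0,-1],
    [-2.2,5,1.2,0,0,0,-1],
    [-2.2,5,1.2,0,0,0,-1],
    [-2.2,5,1.2,0,0,0,-1],
    [-2.2,5,1.2,0,0,0,-1],
    [-2.2,5,1.2,0,0,0,-1]
  ]
}}

```text
clock: 2.75
position: [398.1, 401.6, 349.3]
eef_rot: [0.0, 0.707, 0.707, 0.0]
ft_force: [1.3, 0.5, 0.8]
width: 88.2
gripper_force: 0.0
```

```bash
python3 - <<'E'
from h import *
s=bot.capture("side");t=bot.capture("top")
cv2.imwrite("pics/side1.png",s);cv2.imwrite("pics/top1.png",t)
a=cv2.resize(s[168:243,220:295],None,fx=8,fy=8,interpolation=cv2.INTER_CUBIC)
cv2.imwrite("pics/c2.png",a)
b=cv2.resize(t[165:275,140:360],None,fx=3.6,fy=3.6,interpolation=cv2.INTER_CUBIC)
cv2.imwrite("pics/c3.png",b)
E
```

```text
(no output)
```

View pics/c2.png

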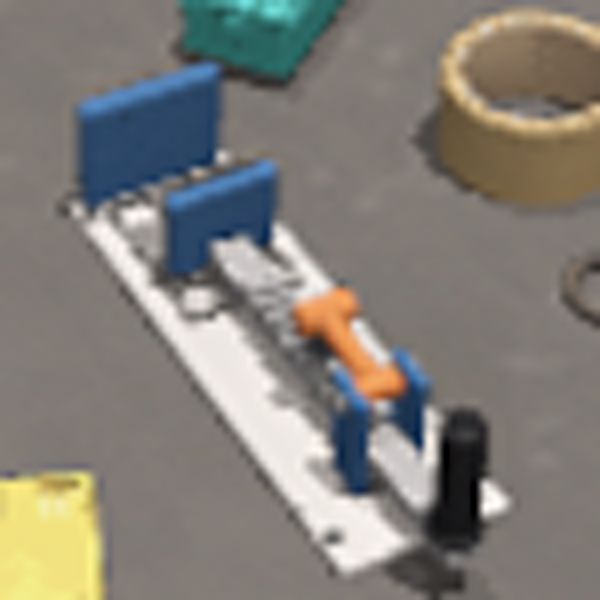

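View pics/c3.png

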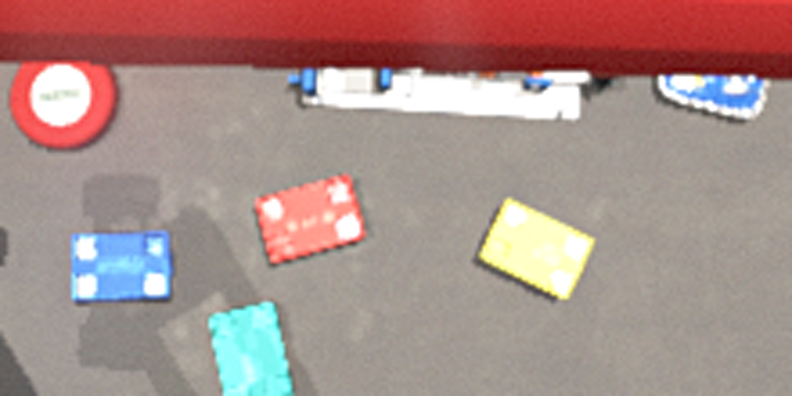

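```bash
cat > m2.py <<'E'
from h import *
from scipy.optimize import least_squares
S=lambda u,v:[(u+.5)/8-.5+220,(v+.5)/8-.5+168]
T=lambda u,v:[(u+.5)/3.6-.5+140,(v+.5)/3.6-.5+165]
def obs(q):
    x,y,a,bar,y0,hy=q
    # cam, local, pixel
    return [("side",(-37,178,68),S(81,115)),("side",(37,178,68),S(219,78)),
     ("side",(-42,y0,8),S(343,574)),("side",(42,y0,8),S(510,502)),("side",(-42,y0+270,8),S(68,207)),
     ("top",(-42,y0,8),T(578,119)),("top",(-42,y0+270,8),T(301,105)),
     ("side",(-28,122-bar-13,64),S(166,208)),("side",(28,122-bar-13,64),S(276,172)),
     ("side",(0,hy+46,56),S(330,310)),("side",(0,hy,56),S(383,380)),("side",(-18,-47,66),S(362,398))]
def res(q,full=False):
    out=[]
    for n,l,p in obs(q):
        c,s=np.cos(q[2]/100),np.sin(q[2]/100)
        w=[q[0]+c*l[0]-s*l[1],q[1]+s*l[0]+c*l[1],l[2]]
        out.append(pix(n,w)[0]-p)
    return np.array(out) if full else np.ravel(out)
r=least_squares(res,[590,-40,-3,10,-88,-34],loss="soft_l1",f_scale=.7)
print(np.round(r.x,1),"yaw deg",np.rad2deg(r.x[2]/100)); print(np.round(res(r.x,True),1))
c,s=np.cos(r.x[2]/100),np.sin(r.x[2]/100)
for n,l in dict(bay=(0,130),hinge=(0,r.x[5]),tab=(0,r.x[5]+46),jaw=(0,122-r.x[3]),tin=(0,-215)).items(): print(n,np.round([r.x[0]+c*l[0]-s*l[1],r.x[1]+s*l[0]+c*l[1]],1))
print("griptop side",at("side",S(465,418),95))
def hs(n,lo,hi):
    im=cv2.imread(f"pics/{n}1.png"); return cv2.inRange(cv2.cvtColor(im,cv2.COLOR_BGR2HSV),lo,hi)
# lid rects in top image, at rim height 46
for k,(u,v) in dict(red=(310,218),blue=(120,266),yellow=(536,248)).items():
    p=T(u,v); im=cv2.imread("pics/top1.png"); h=cv2.cvtColor(im,cv2.COLOR_BGR2HSV)
    hr={"red":(170,190),"blue":(100,125),"yellow":(18,35)}[k]
    H=h[...,0].astype(int); H=np.where((H<10)&(k=="red"),H+180,H)
    m=((H>=hr[0])&(H<=hr[1])&(h[...,1]>80)).astype(np.uint8)
    y,x=int(p[1]),int(p[0]); w=np.zeros_like(m); w[y-20:y+21,x-20:x+21]=1
    m=cv2.morphologyEx(m*w,cv2.MORPH_CLOSE,np.ones((7,7)))
    pts=np.array([at("top",[c_,r_],46)[:2] for r_,c_ in np.argwhere(m)],np.float32)
    print(k,len(pts),cv2.minAreaRect(pts))
E
python3 m2.py
python3 - <<'E'
from h import *
bot.capture("side");bot.capture("top")
for n in("side","top"):
  for k,d in (("box_0",(60,90,46)),("flat_tin",(63,105,26))):
    for r in bot.regions_of(k,n):
        g=r["region"]; print(n,k,round(r["confidence"],2),np.round(pp(r["point"])),fit(n,g,d))
E
```

```text
[593.6 -44.   -2.6   3.8 -80.5 -29.8] yaw deg -1.4956951621319554
[[-0.1 -0. ]
 [ 0.1 -1.3]
 [ 0.6 -0.4]
 [ 0.5 -0. ]
 [-0.6 -0.8]
 [-0.1 -0. ]
 [ 0.4  0.2]
 [ 0.6 -0.2]
 [ 0.3 -0.5]
 [-1.   1. ]
 [-0.9  0.4]
 [-0.1  1. ]]
bay [597.  86.]
hinge [592.9 -73.8]
tab [594.1 -27.8]
jaw [596.7  74.2]
tin [ 588.  -258.9]
griptop side [ 591.27205989 -141.4077029    95.        ]
red 536 ((445.1202392578125, 132.8275146484375), (65.34184265136719, 95.21643829345703), 16.549800872802734)
blue 507 ((396.03094482421875, 309.0253601074219), (63.120426177978516, 92.5154800415039), 4.226364612579346)
yellow 208 ((421.9002380371094, -80.61334228515625), (95.71466064453125, 65.35225677490234), 64.58757781982422)
side box_0 0.86 [162. 207.] [314, 192, 97, np.float64(0.87)]
side box_0 0.77 [251. 166.] [718, 231, 126, np.float64(0.92)]
side box_0 0.76 [203. 202.] [445, 143, 17, np.float64(0.94)]
side box_0 0.68 [172. 179.] [398, 325, -2, np.float64(0.86)]
side box_0 0.53 [295. 260.] [586, -255, -23, np.float64(0.78)]
side flat_tin 0.81 [296. 259.] [591, -250, 165, np.float64(0.89)]
top box_0 0.85 [228. 223.] [447, 136, 18, np.float64(0.95)]
top box_0 0.83 [209. 262.] [317, 187, 103, np.float64(0.88)]
top box_0 0.62 [288. 232.] [423, -81, 156, np.float64(0.93)]
top box_0 0.57 [174. 239.] [397, 312, 2, np.float64(0.95)]
top flat_tin 0.58 [339. 193.] [577, -256, 22, np.float64(0.38)]
```

Request:
{"op": "jog_arm", "data": {
  "targets": [
    [1.6,-5.5,-1,0,0,-1.75,-1],
    [1.6,-5.5,-1,0,0,-1.75,-1],
    [1.6,-5.5,-1,0,0,-1.75,-1],
    [1.6,-5.5,-1,0,0,-1.75,-1],
    [1.6,-5.5,-1,0,0,-1.75,-1],
    [1.6,-5.5,-1,0,0,-1.75,-1],
    [1.6,-5.5,-1,0,0,-1.75,-1],
    [1.6,-5.5,-1,0,0,-1.75,-1]
  ]
}}

```text
clock: 4.15
position: [526.9, -43.2, 268.4]
eef_rot: [0.0, 0.789, 0.614, 0.0]
ft_force: [0.7, -0.2, 0.1]
width: 88.4
gripper_force: 0.0
```

Request:
{"op": "jog_arm", "data": {
  "targets": [
    [1.6,-5.4,-1.8,0,0,0,-1],
    [1.6,-5.4,-1.8,0,0,0,-1],
    [1.6,-5.4,-1.8,0,0,0,-1],
    [1.6,-5.4,-1.8,0,0,0,-1],
    [0,0,-3,0,0,0,-1],
    [0,0,-3,0,0,0,-1],
    [0,0,-3,0,0,0,-1],
    [0,0,-3,0,0,0,-1]
  ]
}}

```text
clock: 5.15
position: [590.0, -257.5, 75.5]
eef_rot: [-0.0, 0.789, 0.615, -0.0]
ft_force: [0.3, 0.1, -0.6]
width: 88.5
gripper_force: 0.0
```

```bash
cat > crop.py <<'E'
import sys
from h import *
n,name,cx,cy,w,hh,f=sys.argv[1],sys.argv[2],*map(float,sys.argv[3:])
im=bot.capture(n); x,y=int(cx-w/2),int(cy-hh/2)
x=max(x,0);y=max(y,0)
cv2.imwrite(f"pics/{name}.png",cv2.resize(im[y:y+int(hh),x:x+int(w)],None,fx=f,fy=f,interpolation=cv2.INTER_CUBIC)); print("offset",x,y)
E
python3 crop.py side c4 290 240 110 90 6
```

```text
offset 235 195
```

View pics/c4.png

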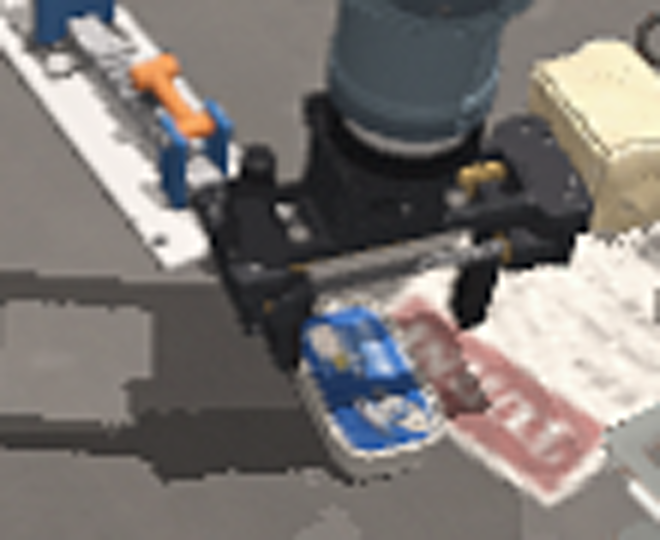

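```bash
python3 - <<'E'
from h import *
for u,v in [(368,382),(302,335),(380,315),(440,420),(350,455)]:
    print(np.round(at("side",[235+u/6,195+v/6],26)[:2],0))
E
```

```text
[ 588. -261.]
[ 576. -217.]
[ 621. -226.]
[ 606. -301.]
[ 552. -296.]
```

Request:
{"op": "jog_arm", "data": {
  "targets": [
    [0,0,-2.8,0,0,0,-1],
    [0,0,-2.2,0,0,0,-1],
    [0,0,-0.8,0,0,0,-1],
    [0,0,0,0,0,0,0.5],
    [0,0,0,0,0,0,0.5],
    [0,0,0,0,0,0,0.5],
    [0,0,0,0,0,0,0.5],
    [0,0,0,0,0,0,0.5]
  ],
  "newtons": 25
}}

```text
clock: 6.2
position: [591.5, -256.2, 19.8]
eef_rot: [0.001, 0.788, 0.616, 0.0]
ft_force: [-1.4, 0.8, 6.3]
width: 59.0
gripper_force: 24.4
```

Request:
{"op": "jog_arm", "data": {
  "targets": [
    [0,0,3,0,0,0,0.5],
    [-2,0,2,0,0,0,0.5],
    [-4,-1,0,0,0,3,0.5],
    [-4.5,-1,0,0,0,3,0.5],
    [-4.5,-1,0,0,0,4,0.5],
    [-4,-1,0,0,0,4,0.5],
    [0,0,-1,0,0,0,0.5],
    [0,0,0,0,0,0,0.5]
  ]
}}

```text
clock: 7.2
position: [401.0, -295.7, 58.1]
eef_rot: [-0.0, 0.708, 0.707, 0.0]
ft_force: [0.3, 0.2, -2.4]
width: 59.1
gripper_force: 24.9
```

Request:
{"op": "jog_arm", "data": {
  "targets": [
    [0,0,-2,0,0,0,0.5],
    [0,0,-1.6,0,0,0,0.5],
    [0,0,-0.3,0,0,0,0.5],
    [0,0,0,0,0,0,-1],
    [0,0,0,0,0,0,-1],
    [0,0,0,0,0,0,-1],
    [0,0,5,0,0,0,-1],
    [0,0,5,0,0,0,-1]
  ]
}}

```text
clock: 8.2
position: [400.6, -295.5, 120.3]
eef_rot: [-0.001, 0.707, 0.707, 0.0]
ft_force: [-0.0, -1.0, 0.3]
width: 87.9
gripper_force: 0.0
```

Request:
{"op": "jog_arm", "data": {
  "targets": [
    [3.2,4.5,0,0,0,-1.5,-0.2],
    [3.2,4.5,0,0,0,0,-0.2],
    [3.2,4.5,0,0,0,0,-0.2],
    [3.2,4.5,0,0,0,0,-0.2],
    [3.2,4.5,0,0,0,0,-0.2],
    [3.3,4.2,0,0,0,0,-0.2],
    [0,0,0,0,0,0,-0.2],
    [0,0,0,0,0,0,-0.2]
  ],
  "newtons": 10
}}

```text
clock: 9.2
position: [593.5, -29.0, 119.3]
eef_rot: [-0.0, 0.716, 0.698, -0.0]
ft_force: [-0.4, 0.9, -0.2]
width: 53.1
gripper_force: 0.0
```

```bash
python3 crop.py side c5 260 205 90 80 7; python3 - <<'E'
from h import *
print(bot.observe()["position"])
bot.capture("side");
for k,z in dict(pawl_tab=56,pawl_hinge=56,bar_grip=80).items():
  for r in bot.place_of(k,"side")[:2]: p=pp(r["point"]); print(k,round(r["confidence"],2),np.round(p),np.round(at("side",p,z)[:2]))
print(pix("side",[594,-28,56]),pix("side",[593,-74,56]))
E
```

```text
offset 215 165
[593.34734314 -29.58778751 119.42965728]
pawl_tab 0.5 [257. 210.] [579. -35.]
pawl_hinge 0.87 [266. 217.] [587. -78.]
bar_grip 0.64 [276. 221.] [ 593. -134.]
[[259.86687848 207.3802308 ]] [[266.61629368 215.48737112]]
```

View pics/c5.png

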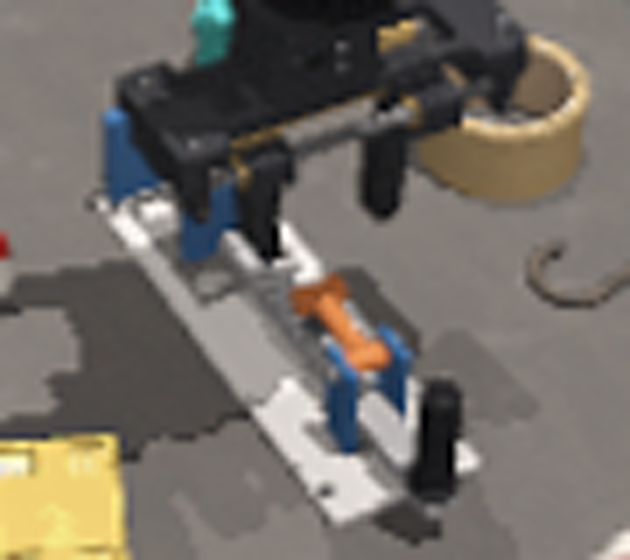

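```bash
python3 - <<'E'
from h import *
for u,v,z in [(322,297,58),(370,352,56),(301,303,57),(347,288,57),(437,392,95)]: print(np.round(at("side",[215+u/7-.45,165+v/7-.45],z),1))
E
```

```text
[596.  -29.2  58. ]
[597.1 -72.7  56. ]
[585.2 -26.8  57. ]
[611. -29.  57.]
[ 587.4 -143.1   95. ]
```

Request:
{"op": "jog_arm", "data": {
  "targets": [
    [0.2,0.1,-2.5,0,0,0,-0.2],
    [0,0,-2.5,0,0,0,-0.2],
    [0,0,-1.5,0,0,0,-0.2],
    [0,0,0,0,0,0,0.6],
    [0,0,0,0,0,0,0.6],
    [0,0,0,0,0,0,0.6],
    [0,0,0,0,0,0,0.6],
    [0,0,0,0,0,0,0.6]
  ],
  "newtons": 10
}}

```text
clock: 10.45
position: [594.6, -28.1, 55.3]
eef_rot: [-0.001, 0.716, 0.698, -0.001]
ft_force: [-7.0, -0.6, 4.2]
width: 25.7
gripper_force: 10.0
```

Request:
{"op": "jog_arm", "data": {
  "targets": [
    [-0.15,-0.14,1.14,0,0,0,0.6],
    [-0.03,-0.42,1.07,0,0,0,0.6],
    [-0.03,-0.67,0.93,0,0,0,0.6],
    [-0.03,-0.88,0.73,0,0,0,0.6],
    [-0.03,-1.04,0.5,0,0,0,0.6],
    [-0.03,-1.12,0.22,0,0,0,0.6],
    [-0.03,-1.15,-0.06,0,0,0,0.6],
    [-0.03,-1.09,-0.35,0,0,0,0.6]
  ]
}}

```text
clock: 11.45
position: [592.0, -93.7, 96.0]
eef_rot: [-0.001, 0.716, 0.698, -0.0]
ft_force: [-3.5, 3.7, -2.4]
width: 25.4
gripper_force: 10.0
```

```bash
python3 crop.py side c6 260 205 90 80 6
```

```text
offset 215 165
```

View pics/c6.png

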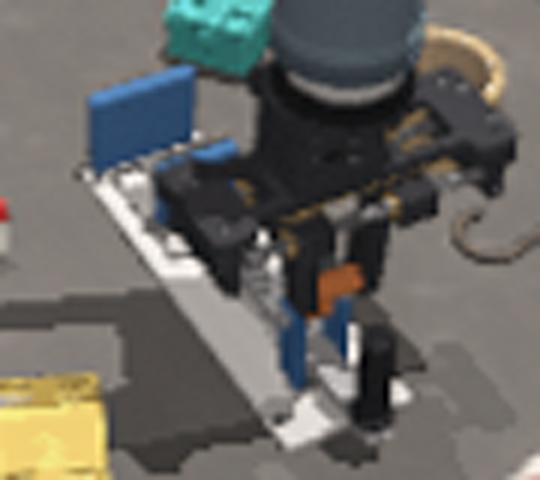

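Request:
{"op": "jog_arm", "data": {
  "targets": [
    [0,-0.4,-0.2,0,0,0,0.6],
    [0,0,0,0,0,0,-0.2],
    [0,0,0,0,0,0,-0.2],
    [0,0,0,0,0,0,-0.2],
    [0,0,3,0,0,0,-0.2],
    [0,0,3,0,0,0,-0.2],
    [0,-2.4,0,0,0,0,-0.2],
    [0,-2.1,0,0,0,0,-0.2]
  ],
  "newtons": 25
}}

```text
clock: 12.5
position: [592.8, -142.9, 155.1]
eef_rot: [0.001, 0.716, 0.698, 0.0]
ft_force: [-0.7, 1.2, -0.1]
width: 52.9
gripper_force: 0.0
```

```bash
python3 crop.py side c7 260 205 90 80 6
```

```text
offset 215 165
```

View pics/c7.png

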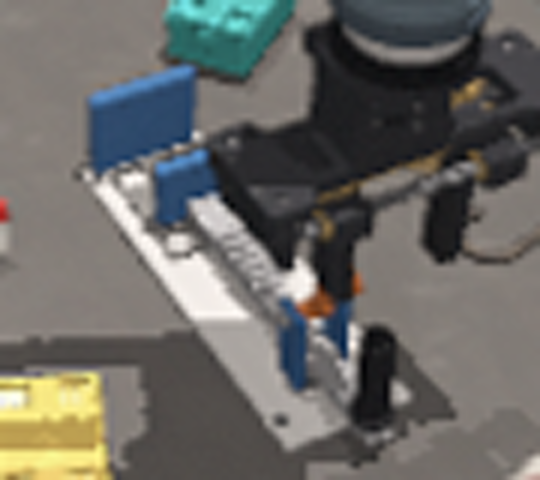

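Request:
{"op": "jog_arm", "data": {
  "targets": [
    [-0.1,0,-4,0,0,0,-0.2],
    [0,0,-3,0,0,0,-0.2],
    [0,0,-1,0,0,0,-0.2],
    [0,0,0,0,0,0,0.8],
    [0,0,0,0,0,0,0.8],
    [0,0,0,0,0,0,0.8],
    [0,0,0,0,0,0,0.8],
    [0,0,0,0,0,0,0.8]
  ],
  "newtons": 20
}}

```text
clock: 13.55
position: [590.2, -142.3, 75.6]
eef_rot: [-0.001, 0.716, 0.698, -0.001]
ft_force: [-8.7, -0.5, 6.9]
width: 21.1
gripper_force: 20.0
```

Request:
{"op": "jog_arm", "data": {
  "targets": [
    [-0.15,-0.5,0,0,0,0,0.8],
    [-0.02,-1,0,0,0,0,0.8],
    [-0.03,-1,0,0,0,0,0.8],
    [-0.02,-1,0,0,0,0,0.8],
    [-0.03,-1,0,0,0,0,0.8],
    [-0.02,-1,0,0,0,0,0.8],
    [-0.01,-0.4,0,0,0,0,0.8],
    [0,0,0,0,0,0,0.8]
  ]
}}

```text
clock: 14.55
position: [587.9, -202.3, 75.6]
eef_rot: [-0.0, 0.716, 0.698, -0.001]
ft_force: [-7.6, -0.7, 7.8]
width: 20.6
gripper_force: 20.0
```

Request:
{"op": "jog_arm", "data": {
  "targets": [
    [-0.05,-0.3,0,0,0,0,0.8],
    [0,-0.3,0,0,0,0,0.8],
    [0,-0.2,0,0,0,0,0.8],
    [0,-0.1,0,0,0,0,0.8],
    [0,0,0,0,0,0,0.8],
    [0,0,0,0,0,0,0.8],
    [0,0,0,0,0,0,0.8],
    [0,0,0,0,0,0,0.8]
  ]
}}

```text
clock: 15.55
position: [587.7, -206.5, 75.5]
eef_rot: [-0.003, 0.716, 0.698, 0.001]
ft_force: [-5.3, 15.8, 12.4]
width: 21.4
gripper_force: 20.0
```

Request:
{"op": "jog_arm", "data": {
  "targets": [
    [0,0.15,0,0,0,0,-1],
    [0,0,0,0,0,0,-1],
    [0,0,0,0,0,0,-1],
    [0,0,5,0,0,0,-1],
    [-3,2,3,0,0,-5.5,-1],
    [-4.5,3.5,0,0,0,-6,-1],
    [-4.5,3.5,0,0,0,-6,-1],
    [-4.5,3.5,0,0,0,-6,-1]
  ]
}}

```text
clock: 16.55
position: [421.9, -83.1, 154.5]
eef_rot: [0.0, 0.845, 0.535, 0.0]
ft_force: [0.5, -0.2, 1.1]
width: 88.2
gripper_force: 0.0
```

```bash
python3 - <<'E'
from h import *
print(bot.observe()["position"])
s=bot.capture("side"); cv2.imwrite("pics/side2.png",s)
cv2.imwrite("pics/c8.png",cv2.resize(s[140:290,145:325],None,fx=4,fy=4,interpolation=cv2.INTER_CUBIC))
E
```

```text
[421.85286263 -83.05447605 154.5405426 ]
```

View pics/c8.png

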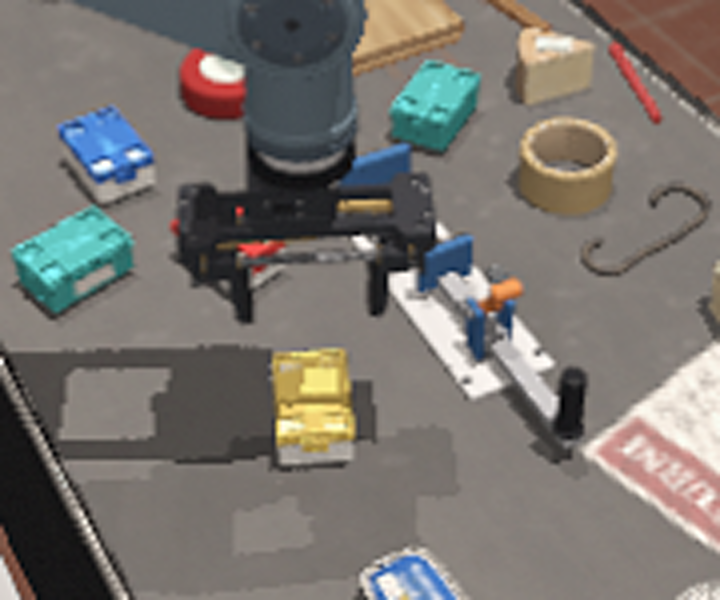

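Request:
{"op": "jog_arm", "data": {
  "targets": [
    [0,0.2,-5,0,0,0,-1],
    [0,0,-5,0,0,0,-1],
    [0,0,-2.6,0,0,0,-1],
    [0,0,-0.3,0,0,0,-1],
    [0,0,0,0,0,0,0.5],
    [0,0,0,0,0,0,0.5],
    [0,0,0,0,0,0,0.5],
    [0,0,0,0,0,0,0.5]
  ],
  "newtons": 25
}}

```text
clock: 17.6
position: [423.0, -81.5, 26.3]
eef_rot: [-0.0, 0.843, 0.537, -0.0]
ft_force: [-4.5, 1.8, 7.7]
width: 59.9
gripper_force: 25.0
```

```bash
python3 - <<'E'
from h import *
o=bot.observe(); print(o["position"],o["width"],o["gripper_force"])
E
```

```text
[423.0414824  -81.50685118  26.25518965] 59.91294500440026 24.99913478270173
```

Request:
{"op": "jog_arm", "data": {
  "targets": [
    [0,0,4.5,0,0,0,0.5],
    [0,0,4.5,0,0,0,0.5],
    [3.5,3.4,0,0,0,4.7,0.5],
    [3.5,3.4,0,0,0,4.7,0.5],
    [3.5,3.4,0,0,0,4.7,0.5],
    [3.5,3.4,0,0,0,4.7,0.5],
    [3.4,3.2,0,0,0,4.5,0.5],
    [0,0,-1,0,0,0,0.5]
  ]
}}

```text
clock: 18.6
position: [599.7, 88.5, 106.4]
eef_rot: [0.001, 0.716, 0.698, 0.002]
ft_force: [0.3, -0.2, -3.1]
width: 59.8
gripper_force: 25.0
```

Request:
{"op": "jog_arm", "data": {
  "targets": [
    [0,0,-3,0,0,0,0.5],
    [0,0,0,0,0,0,0.5],
    [0,0,0,0,0,0,0.5],
    [0,0,0,0,0,0,0.5],
    [0,0,0,0,0,0,0.5],
    [0,0,0,0,0,0,0.5],
    [0,0,0,0,0,0,0.5],
    [0,0,0,0,0,0,0.5]
  ]
}}

```text
clock: 19.6
position: [597.6, 86.1, 75.9]
eef_rot: [0.0, 0.718, 0.696, 0.0]
ft_force: [0.4, -3.7, -0.1]
width: 59.8
gripper_force: 25.0
```

```bash
python3 crop.py side c9 250 195 80 75 8; python3 - <<'E'
from h import *
o=bot.observe(); print(o["position"])
E
```

```text
offset 210 157
[597.48926046  86.10517858  75.78828826]
```

View pics/c9.png

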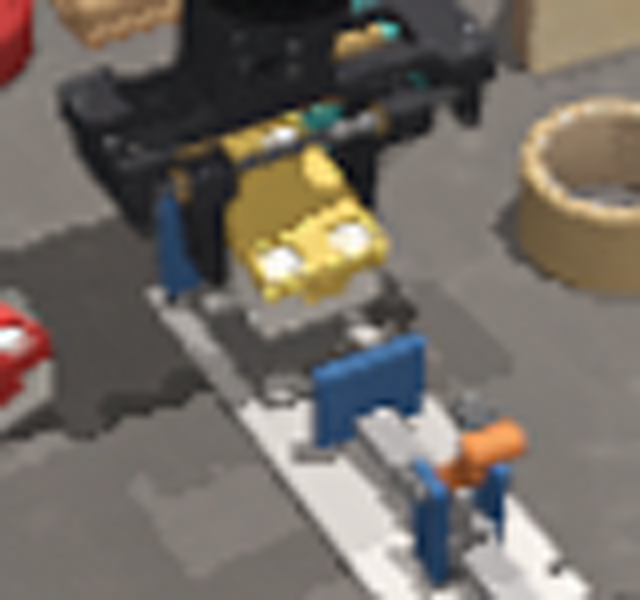

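```bash
python3 - <<'E'
from h import *
P=lambda u,v:[(u+.5)/8-.5+210,(v+.5)/8-.5+157]
a=np.deg2rad(-1.6);c,s=np.cos(a),np.sin(a)
L=lambda x,y,z:[593.6+c*x-s*y,-44+s*x+c*y,z]
inv=lambda p:(np.array(p)-.0-[210-.5,157-.5])*8
for nm,w in dict(jawL=L(-28,42,64),jawR=L(28,42,64),jawfL=L(-28,55,64),jawfR=L(28,55,64),fenceL=L(-37,178,68),cheek=L(-18,-47,66),
  bxL=L(-30,130-45,50+46),bxR=L(30,85,96),bxLb=L(-30,85,57),bxRb=L(30,85,57)).items(): print(nm,np.round(inv(pix("side",w)[0])))
E
```

```text
jawL [319. 379.]
jawR [429. 338.]
jawfL [305. 361.]
jawfR [414. 321.]
fenceL [162. 203.]
cheek [441. 494.]
bxL [269. 268.]
bxR [387. 227.]
bxLb [269. 334.]
bxRb [385. 292.]
```

Request:
{"op": "jog_arm", "data": {
  "targets": [
    [0,0,-1,0,0,0,0.5],
    [0,0,-1,0,0,0,0.5],
    [0,0,-0.5,0,0,0,0.5],
    [0,0,-0.4,0,0,0,0.5],
    [0,0,-0.3,0,0,0,0.5],
    [0,0,-0.3,0,0,0,0.5],
    [0,0,-0.3,0,0,0,0.5],
    [0,0,0,0,0,0,0.5]
  ]
}}

```text
clock: 20.65
position: [597.7, 85.9, 37.6]
eef_rot: [0.001, 0.717, 0.697, 0.0]
ft_force: [0.8, -5.8, 0.8]
width: 59.8
gripper_force: 25.0
```

Request:
{"op": "jog_arm", "data": {
  "targets": [
    [0,-0.15,0,0,0,0,0.5],
    [0,0,-0.2,0,0,0,0.5],
    [0,0,-0.2,0,0,0,0.5],
    [0,0,0,0,0,0,0.5],
    [0,0,0,0,0,0,0.5],
    [0,0,0,0,0,0,0.5],
    [0,0,0,0,0,0,0.5],
    [0,0,0,0,0,0,0.5]
  ]
}}

```text
clock: 21.65
position: [597.6, 86.5, 34.4]
eef_rot: [-0.0, 0.717, 0.697, 0.001]
ft_force: [-1.1, 2.9, 6.3]
width: 59.8
gripper_force: 25.0
```

Request:
{"op": "jog_arm", "data": {
  "targets": [
    [0,0,0,0,0,0,-1],
    [0,0,0,0,0,0,-1],
    [0,0,0.5,0,0,0,-1],
    [0,0,5,0,0,0,-1],
    [0,0,5,0,0,0,-1],
    [-5,1.6,0,0,0,6.2,-1],
    [-5,1.6,0,0,0,6.2,-1],
    [-5.3,1.6,0,0,0,6.2,-1]
  ]
}}

```text
clock: 22.65
position: [442.7, 133.2, 138.8]
eef_rot: [0.0, 0.594, 0.804, 0.0]
ft_force: [-0.6, -0.0, 0.6]
width: 88.3
gripper_force: 0.0
```

```bash
python3 - <<'E'
from h import *
bot.capture("side")
for r in bot.regions_of("box_0","side"):
    g=r["region"]; print(round(r["confidence"],2),np.round(pp(r["point"])),fit("side",g,(60,90,46)),"at z8:",fit("side",g,(60,90,46),8,[0]))
o=bot.observe(); print(o["position"])
E
```

```text
0.91 [252. 167.] [721, 229, 125, np.float64(0.93)] at z8: [716, 221, -53, np.float64(0.92)]
0.82 [243. 192.] [602, 101, -3, np.float64(0.84)] at z8: [599, 96, -3, np.float64(0.83)]
0.81 [164. 205.] [313, 188, 93, np.float64(0.82)] at z8: [311, 181, 93, np.float64(0.8)]
0.66 [171. 179.] [396, 322, -2, np.float64(0.72)] at z8: [392, 307, -2, np.float64(0.71)]
0.58 [200. 202.] [444, 141, 17, np.float64(0.91)] at z8: [441, 133, 14, np.float64(0.9)]
[437.99038546 134.22834737 137.05305999]
```

Request:
{"op": "jog_arm", "data": {
  "targets": [
    [0,0,0,0,0,0,-1],
    [0,0,0,0,0,0,-1],
    [0,0,0,0,0,0,-1],
    [0,0,-2.5,0,0,0,-1],
    [0,0,-2.5,0,0,0,-1],
    [0,0,0,0,0,0,-1],
    [0,0,0,0,0,0,-1],
    [0,0,0,0,0,0,-1]
  ]
}}

```text
clock: 23.75
position: [445.1, 132.9, 89.6]
eef_rot: [0.001, 0.596, 0.803, 0.001]
ft_force: [0.2, -0.1, 0.6]
width: 88.0
gripper_force: 0.0
```

Request:
{"op": "jog_arm", "data": {
  "targets": [
    [0,0.1,-3,0,0,0,-1],
    [0,0,-2.5,0,0,0,-1],
    [0,0,-0.8,0,0,0,-1],
    [0,0,0,0,0,0,-1],
    [0,0,0,0,0,0,0.5],
    [0,0,0,0,0,0,0.5],
    [0,0,0,0,0,0,0.5],
    [0,0,0,0,0,0,0.5]
  ]
}}

```text
clock: 24.75
position: [444.7, 134.0, 26.1]
eef_rot: [0.0, 0.596, 0.803, 0.0]
ft_force: [0.8, -0.3, 4.1]
width: 59.9
gripper_force: 25.0
```

Request:
{"op": "jog_arm", "data": {
  "targets": [
    [0,0,4.8,0,0,0,0.5],
    [0,0,4.8,0,0,0,0.5],
    [4,-1.2,0,0,0,-4.6,0.5],
    [4,-1.2,0,0,0,-4.6,0.5],
    [4,-1.2,0,0,0,-4.6,0.5],
    [3.3,-1.2,0,0,0,-4.6,0.5],
    [0,0,0,0,0,0,0.5],
    [0,0,0,0,0,0,0.5]
  ]
}}

```text
clock: 25.75
position: [595.6, 86.2, 120.4]
eef_rot: [-0.001, 0.716, 0.698, -0.001]
ft_force: [0.2, 0.0, -3.4]
width: 59.7
gripper_force: 25.0
```

Request:
{"op": "jog_arm", "data": {
  "targets": [
    [0,0,-1.5,0,0,0,0.5],
    [0,0,-1,0,0,0,0.5],
    [0,0,-0.8,0,0,0,0.5],
    [0,0,0,0,0,0,0.5],
    [0,0,0,0,0,0,0.5],
    [0,0,0,0,0,0,0.5],
    [0,0,0,0,0,0,0.5],
    [0,0,0,0,0,0,0.5]
  ]
}}

```text
clock: 26.75
position: [597.2, 85.9, 88.6]
eef_rot: [0.0, 0.716, 0.698, 0.0]
ft_force: [0.1, 0.2, -3.1]
width: 60.0
gripper_force: 25.0
```

```bash
python3 crop.py side c10 247 185 70 65 9
```

```text
offset 212 152
```

View pics/c10.png

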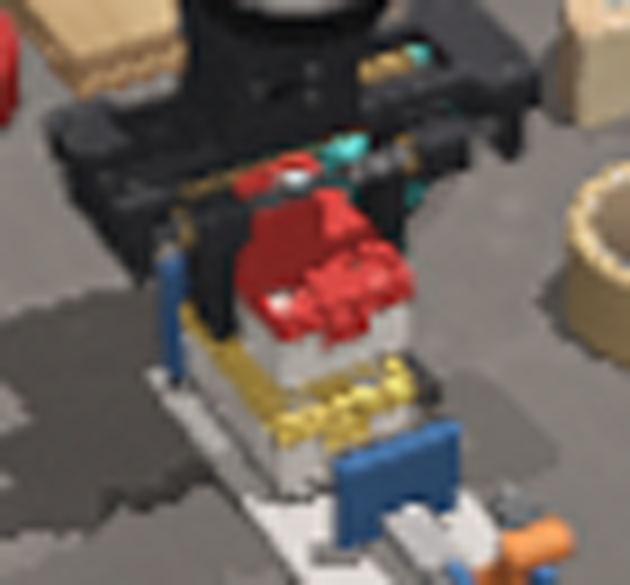

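Request:
{"op": "jog_arm", "data": {
  "targets": [
    [0,0,-0.5,0,0,0,0.5],
    [0,0,-0.3,0,0,0,0.5],
    [0,0,-0.3,0,0,0,0.5],
    [0,0,-0.1,0,0,0,0.5],
    [0,0,0,0,0,0,0.5],
    [0,0,0,0,0,0,0.5],
    [0,0,0,0,0,0,0.5],
    [0,0,0,0,0,0,0.5]
  ]
}}

```text
clock: 27.8
position: [597.1, 85.9, 76.5]
eef_rot: [0.0, 0.716, 0.698, -0.0]
ft_force: [-0.7, -0.4, -3.2]
width: 59.8
gripper_force: 25.0
```

Below rim height with no contact force: feet are in the pockets. Seat and release.

Request:
{"op": "jog_arm", "data": {
  "targets": [
    [0,0,-0.2,0,0,0,0.5],
    [0,0,-0.1,0,0,0,0.5],
    [0,0,0,0,0,0,0.5],
    [0,0,0,0,0,0,0.5],
    [0,0,0,0,0,0,0.5],
    [0,0,0,0,0,0,0.5],
    [0,0,0,0,0,0,0.5],
    [0,0,0,0,0,0,0.5]
  ]
}}

```text
clock: 28.8
position: [597.4, 85.9, 74.1]
eef_rot: [0.0, 0.716, 0.698, 0.0]
ft_force: [-2.9, -1.0, 5.6]
width: 59.7
gripper_force: 25.0
```

Request:
{"op": "jog_arm", "data": {
  "targets": [
    [0,0,0,0,0,0,-1],
    [0,0,0,0,0,0,-1],
    [0,0,0.5,0,0,0,-1],
    [0,0,4,0,0,0,-1],
    [-1,1.2,3,0,0,0,-1],
    [-3.5,4,0,0,0,1.5,-1],
    [-3.5,4,0,0,0,1.5,-1],
    [-3.5,4,0,0,0,1.5,-1]
  ]
}}

```text
clock: 29.8
position: [481.2, 219.0, 149.0]
eef_rot: [0.0, 0.688, 0.725, 0.0]
ft_force: [0.1, 1.4, 0.4]
width: 88.1
gripper_force: 0.0
```

Request:
{"op": "jog_arm", "data": {
  "targets": [
    [-3.5,4,-2,0,0,0,-1],
    [-3.5,4,-2,0,0,0,-1],
    [-1.6,1.3,-2,0,0,0,-1],
    [0,0,-1,0,0,0,-1],
    [0,0,0,0,0,0,-1],
    [0,0,0,0,0,0,-1],
    [0,0,0,0,0,0,-1],
    [0,0,0,0,0,0,-1]
  ]
}}

```text
clock: 30.8
position: [396.8, 310.7, 79.0]
eef_rot: [0.0, 0.689, 0.725, 0.0]
ft_force: [-0.4, 0.0, 0.0]
width: 87.9
gripper_force: 0.0
```

```bash
python3 crop.py side c11 190 185 130 90 6; python3 - <<'E'
from h import *
o=bot.observe(); print(o["position"])
E
```

```text
offset 125 140
[396.62274702 310.73506636  78.87495562]
```

View pics/c11.png

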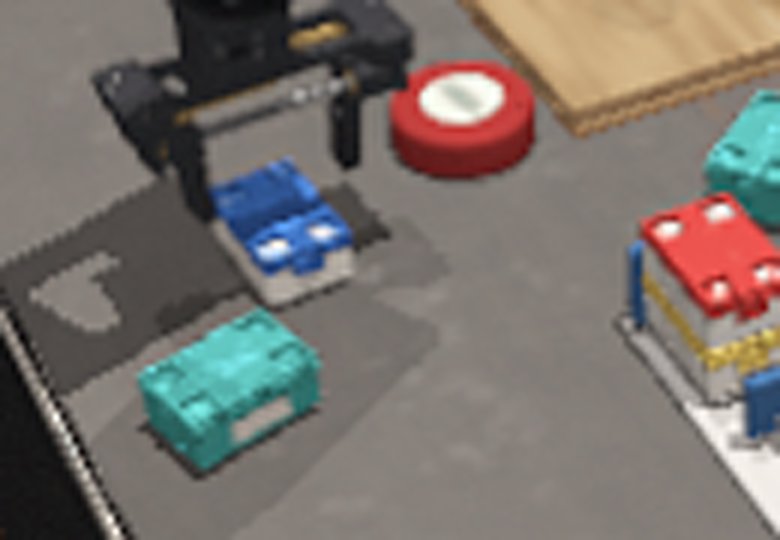

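Request:
{"op": "jog_arm", "data": {
  "targets": [
    [0,0,-2.5,0,0,0,-1],
    [0,0,-2,0,0,0,-1],
    [0,0,-0.7,0,0,0,-1],
    [0,0,0,0,0,0,0.5],
    [0,0,0,0,0,0,0.5],
    [0,0,0,0,0,0,0.5],
    [0,0,0,0,0,0,0.5],
    [0,0,0,0,0,0,0.5]
  ]
}}

```text
clock: 31.85
position: [396.7, 311.2, 27.2]
eef_rot: [0.0, 0.688, 0.725, 0.001]
ft_force: [-0.6, -0.9, 6.3]
width: 59.3
gripper_force: 25.0
```

Request:
{"op": "jog_arm", "data": {
  "targets": [
    [0,0,4,0,0,0,0.5],
    [0,0,4,0,0,0,0.5],
    [0,0,4,0,0,0,0.5],
    [3.5,-4,0,0,0,-0.9,0.5],
    [3.5,-4,0,0,0,-0.9,0.5],
    [3.5,-4,0,0,0,-0.9,0.5],
    [3.5,-4,0,0,0,-0.9,0.5],
    [3.5,-4,0,0,0,-0.9,0.5]
  ]
}}

```text
clock: 32.85
position: [571.5, 109.5, 145.9]
eef_rot: [-0.0, 0.717, 0.698, -0.0]
ft_force: [0.2, 0.8, -3.1]
width: 60.1
gripper_force: 25.0
```

Request:
{"op": "jog_arm", "data": {
  "targets": [
    [2.5,-2.5,0,0,0,0,0.5],
    [0,0,0,0,0,0,0.5],
    [0,0,-1,0,0,0,0.5],
    [0,0,-0.8,0,0,0,0.5],
    [0,0,0,0,0,0,0.5],
    [0,0,0,0,0,0,0.5],
    [0,0,0,0,0,0,0.5],
    [0,0,0,0,0,0,0.5]
  ]
}}

```text
clock: 33.85
position: [596.3, 86.0, 128.9]
eef_rot: [0.0, 0.716, 0.698, 0.0]
ft_force: [0.4, -0.8, -1.9]
width: 59.6
gripper_force: 25.0
```

```bash
python3 crop.py side c12 245 180 70 65 9;python3 - <<'E'
from h import *
o=bot.observe(); print(o["position"])
E
```

```text
offset 210 147
[596.29966526  85.93601208 128.83157754]
```

Request:
{"op": "jog_arm", "data": {
  "targets": [
    [0.1,0,-0.4,0,0,0,0.5],
    [0,0,-0.3,0,0,0,0.5],
    [0,0,-0.3,0,0,0,0.5],
    [0,0,-0.1,0,0,0,0.5],
    [0,0,0,0,0,0,0.5],
    [0,0,0,0,0,0,0.5],
    [0,0,0,0,0,0,0.5],
    [0,0,0,0,0,0,0.5]
  ]
}}

```text
clock: 34.9
position: [597.1, 85.9, 117.6]
eef_rot: [0.0, 0.716, 0.698, 0.0]
ft_force: [0.3, -0.2, -1.8]
width: 59.6
gripper_force: 25.0
```

Request:
{"op": "jog_arm", "data": {
  "targets": [
    [0,0,-0.2,0,0,0,0.5],
    [0,0,-0.1,0,0,0,0.5],
    [0,0,0,0,0,0,0.5],
    [0,0,0,0,0,0,0.5],
    [0,0,0,0,0,0,0.5],
    [0,0,0,0,0,0,-1],
    [0,0,0,0,0,0,-1],
    [0,0,0,0,0,0,-1]
  ]
}}

```text
clock: 35.9
position: [597.1, 85.9, 114.3]
eef_rot: [-0.0, 0.716, 0.698, -0.0]
ft_force: [0.0, 0.4, 0.0]
width: 87.1
gripper_force: 0.0
```

Request:
{"op": "jog_arm", "data": {
  "targets": [
    [0,0,4,0,0,0,-1],
    [0,0,4,0,0,0,-1],
    [-0.1,-4,0,0,0,0,-0.2],
    [-0.1,-5,0,0,0,0,-0.2],
    [-0.1,-5,0,0,0,0,-0.2],
    [-0.2,-4.5,-2,0,0,0,-0.2],
    [0,0,-3.5,0,0,0,-0.2],
    [0,0,0,0,0,0,-0.2]
  ]
}}

```text
clock: 36.9
position: [589.9, -98.9, 136.6]
eef_rot: [-0.003, 0.717, 0.697, -0.001]
ft_force: [-0.8, -0.3, 0.5]
width: 52.7
gripper_force: 0.0
```

```bash
python3 crop.py side c13 255 185 105 95 6;python3 - <<'E'
from h import *
o=bot.observe(); print(o["position"])
for t in (2.0,2.15): print((pix("side",[592.3,-74+46*np.cos(t),56+46*np.sin(t)])[0]-[202,137])*6)
E
```

```text
offset 202 137
[591.21450105 -98.79018123 138.53048513]
[408.00852983 438.88104268]
[413.60518108 449.76612291]
```

View pics/c13.png

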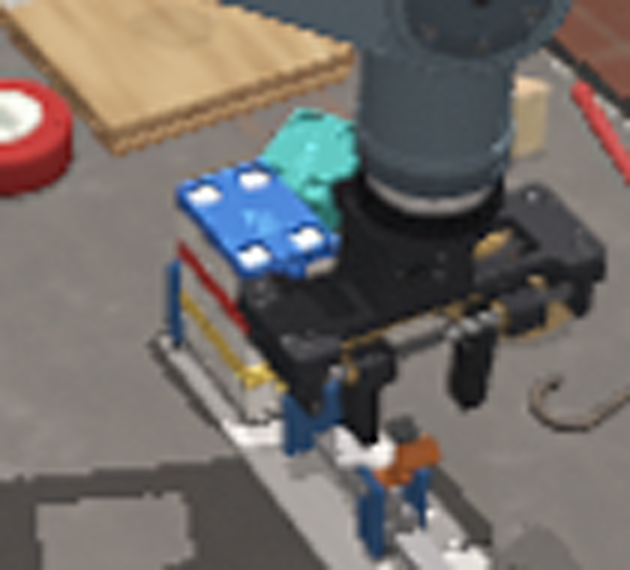

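Request:
{"op": "jog_arm", "data": {
  "targets": [
    [0.1,0,-2,0,0,0,-0.2],
    [0,0,-2,0,0,0,-0.2],
    [0,0,-0.9,0,0,0,-0.2],
    [0,0,0,0,0,0,0.6],
    [0,0,0,0,0,0,0.6],
    [0,0,0,0,0,0,0.6],
    [0,0,0,0,0,0,0.6],
    [0,0,0,0,0,0,0.6]
  ],
  "newtons": 10
}}

```text
clock: 37.95
position: [591.9, -99.3, 91.1]
eef_rot: [-0.001, 0.716, 0.698, -0.001]
ft_force: [-8.1, -0.3, 4.9]
width: 25.8
gripper_force: 10.0
```

Request:
{"op": "jog_arm", "data": {
  "targets": [
    [-0.1,1.03,0.5,0,0,0,0.6],
    [0.03,1.22,0.24,0,0,0,0.6],
    [0.03,1.23,-0.09,0,0,0,0.6],
    [0.03,1.17,-0.42,0,0,0,0.6],
    [0.03,1.01,-0.72,0,0,0,0.6],
    [0.03,0.78,-0.96,0,0,0,0.6],
    [0.02,0.5,-1.13,0,0,0,0.6],
    [0.01,0.1,-0.4,0,0,0,0.6]
  ]
}}

```text
clock: 38.95
position: [594.3, -28.4, 60.0]
eef_rot: [0.0, 0.716, 0.698, 0.0]
ft_force: [1.8, -1.6, 1.6]
width: 25.5
gripper_force: 10.0
```

Request:
{"op": "jog_arm", "data": {
  "targets": [
    [0,0,0,0,0,0,0.6],
    [0,0,0,0,0,0,-0.2],
    [0,0,0,0,0,0,-0.2],
    [0,0,0,0,0,0,-0.2],
    [0,0,3,0,0,0,-0.2],
    [0,0,4,0,0,0,-0.2],
    [0,-3,1,0,0,0,-0.2],
    [0,-3,0,0,0,0,-0.2]
  ]
}}

```text
clock: 39.95
position: [594.7, -89.3, 142.5]
eef_rot: [0.001, 0.716, 0.698, 0.001]
ft_force: [0.6, 0.6, -0.3]
width: 53.0
gripper_force: 0.0
```

```bash
python3 - <<'E'
from h import *
im=bot.capture("side"); print(bot.observe()["position"])
h=cv2.cvtColor(im,cv2.COLOR_BGR2HSV); m=cv2.inRange(h,(4,140,100),(16,255,255)); m[:185]=0;m[235:]=0;m[:,:240]=0;m[:,285:]=0
print([tuple(s) for s in cv2.connectedComponentsWithStats(m)[2][1:] if s[4]>3])
for r in bot.regions_of("pawl","side")[:2]: print(r["confidence"],pp(r["point"]))
for t in (0,.16,2.15): print(t,pix("side",[[592.3,-74,56],[593,-74+46*np.cos(t),56+46*np.sin(t)]]).round())
E
```

```text
[594.38993244 -92.95427215 141.89346421]
[(np.int32(257), np.int32(206), np.int32(13), np.int32(12), np.int32(53))]
0.61 [261.888, 210.39360000000002]
0.39 [238.3872, 201.216]
0 [[266. 216.]
 [260. 207.]]
0.16 [[266. 216.]
 [260. 206.]]
2.15 [[266. 216.]
 [271. 212.]]
```

Request:
{"op": "jog_arm", "data": {
  "targets": [
    [-0.3,-5.5,0,0,0,0,-0.2],
    [-0.3,-5.8,0,0,0,0,-0.2],
    [0,0,0,0,0,0,-0.2],
    [0,0,-3,0,0,0,-0.2],
    [0,0,-3,0,0,0,-0.2],
    [0,0,-0.7,0,0,0,-0.2],
    [0,0,0,0,0,0,-0.2],
    [0,0,0,0,0,0,-0.2]
  ],
  "newtons": 20
}}

```text
clock: 41.05
position: [588.9, -201.6, 75.1]
eef_rot: [0.001, 0.716, 0.698, 0.0]
ft_force: [-0.0, 0.9, -0.3]
width: 53.1
gripper_force: 0.0
```

Request:
{"op": "jog_arm", "data": {
  "targets": [
    [0,0,0,0,0,0,0.8],
    [0,0,0,0,0,0,0.8],
    [0,0,0,0,0,0,0.8],
    [0,0,0,0,0,0,0.8],
    [0.01,0.5,0,0,0,0,0.8],
    [0.02,0.8,0,0,0,0,0.8],
    [0.02,0.7,0,0,0,0,0.8],
    [0,0,0,0,0,0,0.8]
  ]
}}

```text
clock: 42.05
position: [588.6, -180.4, 73.9]
eef_rot: [-0.0, 0.716, 0.698, 0.0]
ft_force: [-1.9, 1.6, 2.7]
width: 21.3
gripper_force: 20.0
```

Request:
{"op": "jog_arm", "data": {
  "targets": [
    [0.02,0.3,0,0,0,0,0.8],
    [0,0.3,0,0,0,0,0.8],
    [0,0,0,0,0,0,0.8],
    [0,0,0,0,0,0,0.8],
    [0,0,0,0,0,0,0.8],
    [0,0,0,0,0,0,0.8],
    [0,0,0,0,0,0,0.8],
    [0,0,0,0,0,0,0.8]
  ]
}}

```text
clock: 43.05
position: [588.8, -175.5, 73.9]
eef_rot: [-0.0, 0.716, 0.698, 0.0]
ft_force: [-1.0, 1.1, 5.7]
width: 21.0
gripper_force: 20.0
```

Request:
{"op": "jog_arm", "data": {
  "targets": [
    [0,0.2,0,0,0,0,0.8],
    [0,0.2,0,0,0,0,0.8],
    [0,0,0,0,0,0,0.8],
    [0,0,0,0,0,0,0.8],
    [0,0,0,0,0,0,0.8],
    [0,0,0,0,0,0,0.8],
    [0,0,0,0,0,0,0.8],
    [0,0,0,0,0,0,0.8]
  ]
}}

```text
clock: 44.05
position: [588.9, -171.7, 73.9]
eef_rot: [0.0, 0.716, 0.698, 0.0]
ft_force: [1.9, -0.4, 6.7]
width: 21.4
gripper_force: 20.0
```

Request:
{"op": "jog_arm", "data": {
  "targets": [
    [0,0.2,0,0,0,0,0.8],
    [0,0.1,0,0,0,0,0.8],
    [0,0,0,0,0,0,0.8],
    [0,0,0,0,0,0,0.8],
    [0,0,0,0,0,0,0.8],
    [0,0,0,0,0,0,0.8],
    [0,0,0,0,0,0,0.8],
    [0,0,0,0,0,0,0.8]
  ]
}}

```text
clock: 45.05
position: [588.9, -169.7, 73.9]
eef_rot: [0.001, 0.716, 0.698, -0.0]
ft_force: [2.3, -5.6, 2.6]
width: 21.3
gripper_force: 20.0
```

Request:
{"op": "jog_arm", "data": {
  "targets": [
    [0,0.15,0,0,0,0,0.8],
    [0,0,0,0,0,0,0.8],
    [0,0,0,0,0,0,0.8],
    [0,0,0,0,0,0,0.8],
    [0,0,0,0,0,0,0.8],
    [0,0,0,0,0,0,0.8],
    [0,0,0,0,0,0,0.8],
    [0,0,0,0,0,0,0.8]
  ]
}}

```text
clock: 46.05
position: [588.9, -169.5, 73.9]
eef_rot: [0.002, 0.716, 0.698, -0.001]
ft_force: [1.7, -9.1, 1.1]
width: 21.4
gripper_force: 20.0
```

Request:
{"op": "jog_arm", "data": {
  "targets": [
    [0,0.2,0,0,0,0,0.8],
    [0,0,0,0,0,0,0.8],
    [0,0,0,0,0,0,0.8],
    [0,0,0,0,0,0,0.8],
    [0,0,0,0,0,0,-0.2],
    [0,0,0,0,0,0,-0.2],
    [0,0,0,0,0,0,-0.2],
    [0,0,3,0,0,0,-0.2]
  ]
}}

```text
clock: 47.05
position: [586.4, -163.6, 101.0]
eef_rot: [-0.003, 0.716, 0.698, -0.001]
ft_force: [-0.1, 0.2, -0.5]
width: 52.9
gripper_force: 0.0
```

Request:
{"op": "jog_arm", "data": {
  "targets": [
    [0,0,5,0,0,0,-0.2],
    [0,0,5,0,0,0,-0.2],
    [-4,-2,0,0,0,0,-1],
    [-5,-2,0,0,0,0,-1],
    [-5,0,0,0,0,0,-1],
    [-5,0,0,0,0,0,-1],
    [0,0,0,0,0,0,-1],
    [0,0,0,0,0,0,-1]
  ]
}}

```text
clock: 48.05
position: [399.2, -205.3, 204.2]
eef_rot: [0.001, 0.716, 0.698, 0.0]
ft_force: [-0.8, 0.2, 0.0]
width: 88.0
gripper_force: 0.0
```

```bash
python3 - <<'E'
from h import *
im=bot.capture("side"); t=bot.capture("top"); print(bot.observe()["position"])
cv2.imwrite("pics/side9.png",im)
h=cv2.cvtColor(im,cv2.COLOR_BGR2HSV); m=cv2.inRange(h,(4,140,100),(16,255,255)); m[:185]=0;m[235:]=0;m[:,:240]=0;m[:,285:]=0
print([tuple(map(int,s)) for s in cv2.connectedComponentsWithStats(m)[2][1:] if s[4]>3])
for k,d in (("flat_tin",(63,105,26)),("box_0",(60,90,46))):
  for r in bot.regions_of(k,"side"): print(k,round(r["confidence"],2),np.round(pp(r["point"])),fit("side",r["region"],d))
for k,z in dict(bar_grip=80,jaw_face=41).items():
  for r in bot.place_of(k,"side")[:1]: print(k,np.round(at("side",pp(r["point"]),z)))
# stack outline: 3-box hull in blue/red/yellow lids
for nm,lo,hi,z in(("blue",(100,120,120),(125,255,255),134),("red",(172,120,80),(180,255,255),94),("yellow",(18,100,100),(35,255,255),54)):
    m=cv2.inRange(h,lo,hi); m[:150]=0; m[225:]=0; m[:,:225]=0; m[:,275:]=0
    s=cv2.connectedComponentsWithStats(m)[2][1:]; b=max(s,key=lambda s:s[4]); print(nm,b)
    a=np.deg2rad(-1.6);c,sn=np.cos(a),np.sin(a)
    q=np.array([[593.6+c*x-sn*y,-44+sn*x+c*y,zz] for x in(-30,30) for y in(85,175) for zz in (z,z-12)]); p=pix("side",q); print("  predicted x",p[:,0].min().round(),p[:,0].max().round(),"y",p[:,1].min().round(),p[:,1].max().round())
E
```

```text
[ 399.6510458  -205.31109907  204.03578177]
[(266, 214, 4, 4, 11)]
flat_tin 0.71 [261. 287.] [442, -276, -6, np.float64(0.8)]
box_0 0.69 [165. 206.] [314, 193, 101, np.float64(0.91)]
box_0 0.63 [252. 165.] [738, 233, 147, np.float64(0.7)]
box_0 0.52 [251. 178.] [681, 166, -33, np.float64(0.32)]
box_0 0.31 [196. 166.] [530, 355, -14, np.float64(0.34)]
bar_grip [ 586. -170.   80.]
blue [249 168   9  16  85]
  predicted x 231.0 258.0 y 163.0 184.0Traceback (most recent call last):
  File "<stdin>", line 13, in <module>
ValueError: max() iterable argument is empty
```

Request:
{"op": "jog_arm", "data": {
  "targets": [
    [0,6,3,0,0,0,-1],
    [0,6,3,0,0,0,-1],
    [0,6,3,0,0,0,-1],
    [0,6,3,0,0,0,-1],
    [0,6,2,0,0,0,-1],
    [0,6,0,0,0,0,-1],
    [0,6,0,0,0,0,-1],
    [0,6,0,0,0,0,-1]
  ]
}}

```text
clock: 49.35
position: [398.4, 260.2, 335.5]
eef_rot: [0.0, 0.716, 0.698, 0.0]
ft_force: [1.1, -0.3, 0.9]
width: 88.0
gripper_force: 0.0
```

Request:
{"op": "jog_arm", "data": {
  "targets": [
    [0,5,0,0,0,0,-1],
    [0,5,0,0,0,0,-1],
    [0,4,0,0,0,0,-1],
    [0,0,0,0,0,0,-1],
    [0,0,0,0,0,0,-1],
    [0,0,0,0,0,0,-1],
    [0,0,0,0,0,0,-1],
    [0,0,0,0,0,0,-1]
  ]
}}

```text
clock: 50.35
position: [398.9, 397.2, 335.6]
eef_rot: [0.0, 0.717, 0.697, 0.0]
ft_force: [0.0, 0.8, -0.7]
width: 88.1
gripper_force: 0.0
```

```bash
python3 - <<'E'
from h import *
im=bot.capture("side"); print(bot.observe()["position"])
h=cv2.cvtColor(im,cv2.COLOR_BGR2HSV)
a=np.deg2rad(-1.6);c,sn=np.cos(a),np.sin(a)
for nm,lo,hi,z in(("pawl",(4,140,100),(16,255,255),0),("blue",(100,120,120),(125,255,255),134),("red",(165,120,60),(180,255,255),94),("yellow",(18,100,80),(35,255,255),54)):
    m=cv2.inRange(h,lo,hi); m[:150]=0; m[235:]=0; m[:,:225]=0; m[:,280:]=0
    print(nm,[tuple(map(int,s)) for s in cv2.connectedComponentsWithStats(m)[2][1:] if s[4]>5])
    q=np.array([[593.6+c*x-sn*y,-44+sn*x+c*y,zz] for x in(-30,30) for y in(85,175) for zz in (z,z-14)]); p=pix("side",q).round(); print("  pred x",p[:,0].min(),p[:,0].max(),"y",p[:,1].min(),p[:,1].max())
for k,d in (("flat_tin",(63,105,26)),):
  for r in bot.regions_of(k,"side"): print(k,round(r["confidence"],2),np.round(pp(r["point"])),fit("side",r["region"],d))
for k,z in dict(bar_grip=80,jaw_face=41,pawl_tab=56).items():
  for r in bot.place_of(k,"side")[:1]: print(k,np.round(at("side",pp(r["point"]),z)))
E
```

```text
[398.80851267 397.29364622 335.53031274]
pawl [(257, 205, 14, 13, 63)]
  pred x 232.0 257.0 y 191.0 212.0
blue [(232, 163, 26, 22, 314), (245, 194, 13, 6, 29), (270, 212, 3, 5, 6)]
  pred x 231.0 258.0 y 163.0 185.0
red []
  pred x 232.0 258.0 y 172.0 193.0
yellow [(275, 179, 5, 13, 36), (232, 186, 13, 16, 36)]
  pred x 232.0 258.0 y 180.0 202.0
bar_grip [ 591. -178.   80.]
jaw_face [596.  45.  41.]
pawl_tab [583. -33.  56.]
```

```bash
python3 - <<'E'
from h import *
for n in("side","top"):
  im=bot.capture(n)
  for r in bot.regions_of("flat_tin",n): print(n,round(r["confidence"],2),np.round(pp(r["point"])),fit(n,r["region"],(63,105,26)))
  h=cv2.cvtColor(im,cv2.COLOR_BGR2HSV); m=cv2.inRange(h,(100,110,90),(125,255,255))
  p=pix(n,[420,-285,26])[0].astype(int); w=np.zeros_like(m); w[p[1]-40:p[1]+40,p[0]-40:p[0]+40]=1; m=cv2.morphologyEx(m*w,cv2.MORPH_CLOSE,np.ones((5,5)))
  g=np.array([at(n,[c,r],26)[:2] for r,c in np.argwhere(m)],np.float32); print(n,len(g),cv2.minAreaRect(g) if len(g) else None)
E
```

```text
side 0.92 [260. 287.] [441, -277, 181, np.float64(0.88)]
side 0.35 [269. 217.] [602, 38, -31, np.float64(0.33)]
side 310 ((439.60736083984375, -282.84613037109375), (48.40594482421875, 91.950927734375), 1.0488394498825073)
top 0.88 [345. 229.] [443, -285, 1, np.float64(0.88)]
top 0.49 [271. 192.] [573, -40, 21, np.float64(0.39)]
top 175 ((443.1282958984375, -280.9392395019531), (45.133968353271484, 88.04466247558594), 0.907667875289917)
```

```bash
python3 -c "
from workcell import bot
print(bot.sign_off())"
```

```text
the job is handed in; nothing more can be done
None
```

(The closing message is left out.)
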